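# Brush out the pipe stub, then hold the brush over the waste tin

## Robot

A 6-joint arm with a two-finger parallel gripper is mounted at the origin on a cart in front of the work surface, level with it; the furniture and walls round the work are solid. World frame = base frame: x ahead of the robot, y to its left, z up, the work surface at z = 0. Lengths are in m, angles in rad, forces in N, time in s.
With the tool pointing down it reaches from about 0.3 to 0.95 m from the base axis. Payload 3.1 kg.
Tool frame: the origin (TCP) lies midway between the tips of the shut fingers; the grasp point (between the pads) lies 19 mm behind it (r.grip_depth is the distance from the TCP to the grasp point, in m); x points along the fingers, y is the direction in which the jaws open and shut, and the axes are right-handed (so a half turn about x gives the same grasp; the last joint's range is limited). The gripper opens to 85 mm and grips with 20 to 120 N. Pads are 22 mm wide; open, the fingers measure 114 mm over their backs; the gripper's body (76 mm by 85 mm) begins 54 mm behind the grasp point. The pads swing forward as they close: fully open they stand 13 mm farther back than shut.
Start: joints at [-1.348, 0.308, 1.634, -0, 1.2, -0.07], TCP at [0.18, -0.598, 0.231] pointing down, gripper open.
Joint ranges: [-3.06, 3.06], [-0.79, 1.96], [0.05, 2.63], [-1.19, 4.34], [0.05, 2.64], [-2.94, 2.94]. Speed limits (rad/s): [2.79, 2.79, 3.14, 3.14, 3.14, 3.14].

## Interface

Orientations are given as a unit quaternion [w, x, y, z].
In Python, from workcell import r gives the robot as it stands. The module is installed in compiled form; this text tells all that it offers.
- The arm moves only by the shell command python3 -m crank 'ROWS' [OPENING]. ROWS is JSON, a list of rows, each an object with "linear": the shift along the tool's x, y, z in cm, a list of three; "angular": the turn, a rotation vector about the tool's x, y, z in degrees, a list of three. In form: [{"linear": [tx, ty, tz], "angular": [wx, wy, wz]}, ...]. A call has 1 to 10 rows; each row is the pose to reach, as a shift and turn from the pose measured when the call began, along the tool's axes at that moment; what a row does not reach only later rows make up. A row lasts 1/10 s, in which the tool goes at most 50 mm and 8.59 degrees, less where a joint would pass 70% of its speed; a pose out of reach is approached as far as the arm can. A call with a gripper value outside its range is refused whole. OPENING is the opening, from 0 (shut) to 1 (fully open), set as the call begins (- or left out, the last holds). The fingers move at their own pace and stop on an object; the grip force is fixed at half the most. Time passes only in rows, so rows that repeat a pose let the fingers close. It gives the time, the measured TCP pose, the force and the opening at its end, in the units of the state.
- r.get_obs(): the state, without advancing time (a new reading comes with each control period).
- r.snapshot(name): name is "scene" or "top" or "wrist"; returns a dict with "color" (480x640x3 uint8, red, green, blue), "mtx" (3x3 intrinsics, pixels), "k1" (the pictures are not rectified: a ray, as slopes to the right and down, at radius r is drawn at 1 + k1 r^2 times it, then the intrinsics apply), "pose" (4x4, takes a point from camera to world coordinates). Camera axes: x right, y up, looking along -z (the intrinsics and any distortion apply to the point x, -y, -z); pixel columns grow to the right and rows downward; lengths in m; the calibration is good to about 2 mm. A picture is of the moment at which its call begins. There is no depth.
- r.job_done(): hands the job in, once; it reports no verdict.
The state is a dict: "time": time; "joint_pos": joint angles; "joint_velocities": joint speeds; "joint_efforts": joint torques, N m; "ee_pos": TCP position; "tcp_rot": TCP orientation; "ft_force": force on the tool from outside, world axes, zero at the start; "moment": the same for the moment, N m; "finger_gap": finger opening in m.
Only numpy, scipy, OpenCV 4.12 (cv2) and the standard library are available. Lean on these libraries where they do the work, as an engineer would, in place of code of your own. Each camera call takes 0.05 s, during which the arm holds its last target.

## Task

Take the tube brush out of its wooden stand and brush out the bore of the flanged pipe stub: twice down to the bottom and back up to the mouth. Then carry the brush across to the right with its bristles higher than the top of the stacked tool cases, without touching them, and hold it still over the open tin so that it sheds its grit there: hanging straight down, centred over the tin's mouth with the bristles about a finger's breadth above the rim, not touching the tin. Finish while still holding the brush there, and leave the tin and everything else where they stand.

Things in the scene. Friction and masses are not known exactly. Their poses are not given: they have to be found in the camera images.
- brush_grip (a point): middle of the handle of the tube brush, the place to grasp. The brush stands upright, bristles down, in the wooden stand. It is straight and round about its own z axis, which runs from the tip to the handle's end, 205 mm long in all, 0.12 kg: light wooden handle 23 mm thick from 130 to 205 mm above the tip, thin wire stem, black bristle head 40 mm across and 80 mm long (a stiff body in contact). This point is on the axis, 168 mm above the tip
- brush_tip (a point): lower end of the bristle head of the brush, on its axis, 168 mm from brush_grip; z axis along the brush, towards the handle
- stand_top (a point): middle of the mouth of the brush stand, a turned wooden cup 72 mm across and 66 mm high, screwed down to the bench; hole 48 mm wide, its floor 58 mm below the mouth; the brush tip stands on that floor
- stub_mouth (a point): middle of the upper mouth of the pipe stub, a dark steel tube standing upright on its 86 mm wide flange, 100 mm high, outside 64 mm (70 mm at the top collar), bore 52 mm wide, straight through to the bench 100 mm below this point; bolted down to the bench; z axis up along the bore
- tin_mouth (a point): middle of the open mouth, at rim height, of the empty sheet-metal tin standing on the bench beyond the tool cases, on the robot's right: 67 mm across, 104 mm high, mouth about 58 mm wide, light (0.12 kg), loose
- teal_case_up: obstacle, fixed: the teal tool case on top of a grey case, between the stub and the tin. Origin under the middle of the teal case; the stack reaches 62 mm above this point (198 mm above the bench) and at most 0.16 m from it along x and 0.22 m along y
- bolt: hexagon bolt lying on the bench, 80 mm long; bystander, origin under its middle
- nut: big hexagon nut, 41 mm across, 20 mm high; bystander, origin under its middle
- tape_measure: tape measure standing on edge, 87 mm long, 68 mm high; bystander, origin under its middle
- oil_bottle: small bottle with a pointed spout, 53 mm across, 160 mm high; bystander, origin under its middle
- driver_stub: stubby screwdriver lying to the right of the tool cases, 104 mm long; bystander, origin under its middle
Not all that is in view belongs to the job. Leave any pink look-alike of the part that bears stub_mouth alone.

How it is judged:
On the way, in this order (a step that is already met when the one before it is completed fails the run):
1. the brush has been lifted out of its stand (z of brush_tip in the frame of stand_top above 0.005 m), for 0.05 s.
2. first stroke: the tip is inside the bore, within 25 mm of the bottom (horizontal distance between brush_tip and stub_mouth below 0.02 m and z of brush_tip in the frame of stub_mouth below -0.075 m), for 0.05 s.
3. the tip has been drawn up to within 30 mm of the mouth or higher (z of brush_tip in the frame of stub_mouth above -0.03 m), for 0.05 s.
4. second stroke: the tip is again inside the bore, within 25 mm of the bottom (all of step 2), for 0.05 s.
5. the brush has been drawn up out of the stub (z of brush_tip in the frame of stub_mouth above 0.005 m), for 0.05 s.
At the end, for the whole second after the job is handed in: The brush is held in the fingers, at rest (under 20 mm/s), upright within 0.15 rad, its tip within 12 mm of the tin's axis and 3 to 35 mm above the rim, not touching the tin; the tin stands upright (horizontal distance between brush_tip and tin_mouth below 0.012 m and z of brush_tip in the frame of tin_mouth between 0.003 and 0.035 m and angle between brush_tip's own z axis and vertical below 0.15 rad and contact force between the fingers and brush above 1 N and contact force between brush and tin below 0.05 N and linear speed of brush below 0.02 m/s and angle between tin_mouth's own z axis and vertical below 0.05 rad); the arm keeps its last pose, push and grip.
It fails at once if the tin is shifted more than 20 mm (distance of tin_mouth from where it was at the start of the episode above 0.02 m).
It fails at once if the brush is carried across beside or behind the tool cases with its tip lower than their top (world y of brush_tip between -0.2 and 0.08 m and height (world z) of brush_tip below 0.195 m).
It fails at once if the brush knocks against the teal tool case (contact force between brush and teal_case_up above 2 N).
It also fails if it takes over 69 s, if anything falls off the work surface, if the arm or the gripper's body presses on something with over 40 N, if the wrist force passes 120 N, or if a joint passes its speed limit or range.

## Working session

There is one attempt and no reset: what is moved stays moved. The work goes in short steps, Python scripts to look and compute and a shell command to move; the robot and the scene stay as the last step left them, time stands still between calls to the robot, and variables do not carry over. Pictures are saved under pics/ and viewed, and the job is handed in when it is done.

```bash
mkdir -p pics; cat > h.py <<'E'
import numpy as np, cv2
from workcell import r
def snap(n,f):
    s=r.snapshot(n); cv2.imwrite('pics/'+f,cv2.cvtColor(s['color'],cv2.COLOR_RGB2BGR)); np.save('pics/'+f+'.npy',s,allow_pickle=True); return s
def load(f): return np.load('pics/'+f+'.npy',allow_pickle=True).item()
def ray(s,u,v):
    k=s['k1']; p=cv2.undistortPoints(np.array([[[u,v]]],float),s['mtx'],np.array([k,0,0,0.]))[0,0]
    d=np.array([p[0],-p[1],-1]); P=s['pose']; d=P[:3,:3]@d; return P[:3,3],d/np.linalg.norm(d)
def onz(s,u,v,z):
    o,d=ray(s,u,v); return o+d*(z-o[2])/d[2]
def proj(s,X):
    P=s['pose']; c=P[:3,:3].T@(np.array(X)-P[:3,3]); a,b=c[0]/-c[2],-c[1]/-c[2]; f=1+s['k1']*(a*a+b*b)
    m=s['mtx']; return m[0,0]*a*f+m[0,2], m[1,1]*b*f+m[1,2]
E
python3 - <<'E'
from h import *
for n in ['scene','top','wrist']:
    s=snap(n,n+'0.png'); print(n,s['k1'],s['mtx'].tolist(),s['pose'].round(3).tolist())
print(r.get_obs())
E
```

```text
scene 0.03572336086982482 [[465.03167300910786, 0.0, 322.54464182487635], [0.0, 465.03167300910786, 240.12623559791146], [0.0, 0.0, 1.0]] [[-0.626, 0.348, -0.699, -0.458], [-0.78, -0.308, 0.545, 0.748], [-0.026, 0.886, 0.464, 0.761], [0.0, 0.0, 0.0, 1.0]]
top 0.014998099944174167 [[473.5266515623981, 0.0, 313.64815614600735], [0.0, 473.5266515623981, 249.6196802053615], [0.0, 0.0, 1.0]] [[-0.005, 0.997, -0.079, 0.407], [-1.0, -0.006, -0.015, -0.048], [-0.015, 0.079, 0.997, 1.288], [0.0, 0.0, 0.0, 1.0]]
wrist -0.013925467775608293 [[393.33048133533117, 0.0, 323.4501648152636], [0.0, 393.33048133533117, 242.1250432163213], [0.0, 0.0, 1.0]] [[0.289, 0.922, 0.257, 0.245], [-0.957, 0.279, 0.076, -0.579], [-0.002, -0.268, 0.963, 0.372], [0.0, 0.0, 0.0, 1.0]]
{'time': 0.15, 'joint_pos': array([-1.34771836e+00,  3.08801947e-01,  1.63490667e+00,  3.25418798e-06,
        1.19970901e+00, -6.97339896e-02]), 'joint_velocities': array([ 0.00066091, -0.00196521, -0.00333364,  0.00175983, -0.00076052,
        0.00053013]), 'joint_efforts': array([-2.30620835e-04, -4.15802157e+01, -2.77145720e+01, -1.26627911e-04,
        6.04173998e-03,  8.76136539e-06]), 'ee_pos': array([ 0.1802127 , -0.59777093,  0.23030683]), 'tcp_rot': array([-0.10251135, -0.69949341, -0.10379817,  0.69959012]), 'ft_force': array([-0.39655734, -0.8751183 , -0.29101981]), 'moment': array([-0.0104476 ,  0.03569265, -0.03836997]), 'finger_gap': 0.08528220718214831}
```

View pics/scene0.png

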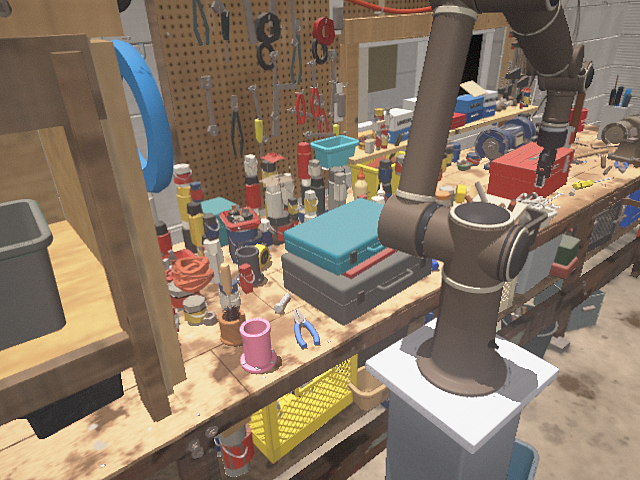

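View pics/top0.png

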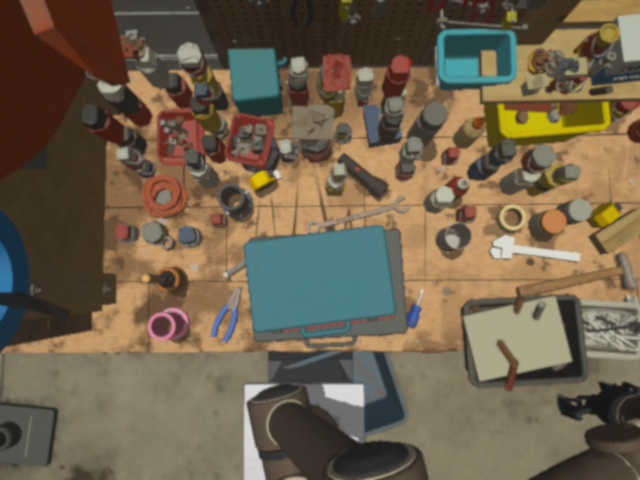

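View pics/wrist0.png

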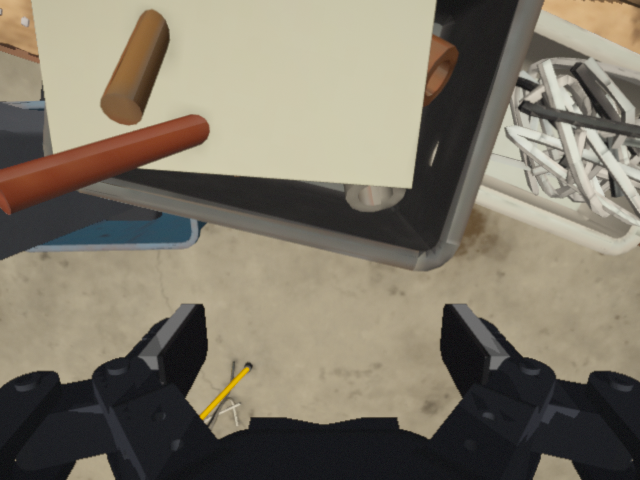

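The scene view shows the brush in its stand at (230,300), a pink stub look-alike at (257,345), and a dark stub at (248,262). In the top view the stand is at (170,280), the dark stub at (235,202), and a tin candidate at (453,237). I'll zoom in on these.

```bash
python3 - <<'E'
from h import *
a=cv2.imread('pics/top0.png'); b=cv2.imread('pics/scene0.png')
c1=cv2.resize(a[170:350,110:290],(400,400),interpolation=cv2.INTER_CUBIC)
c2=cv2.resize(a[190:290,400:500],(400,400),interpolation=cv2.INTER_CUBIC)
cv2.imwrite('pics/c1.png',np.hstack([c1,c2]))
cv2.imwrite('pics/c2.png',cv2.resize(b[220:390,170:340],(600,600),interpolation=cv2.INTER_CUBIC))
s=load('top0.png')
for n,u,v,z in [('stand',170,278,.066),('stub',235,197,.1),('tin',455,231,.104),('silv',578,208,.1),('pink',175,321,.1)]: print(n,onz(s,u,v,z).round(3))
E
```

```text
stand [0.432 0.342 0.066]
stub [0.636 0.169 0.1  ]
tin [ 0.545 -0.384  0.104]
silv [ 0.601 -0.692  0.1  ]
pink [0.324 0.316 0.1  ]
```

View pics/c1.png

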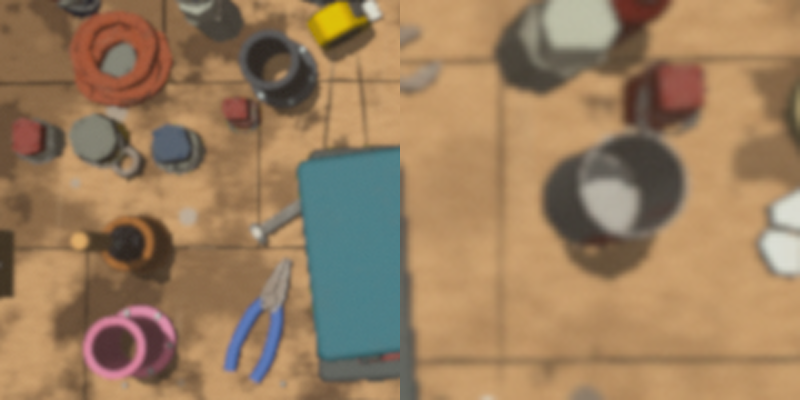

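View pics/c2.png

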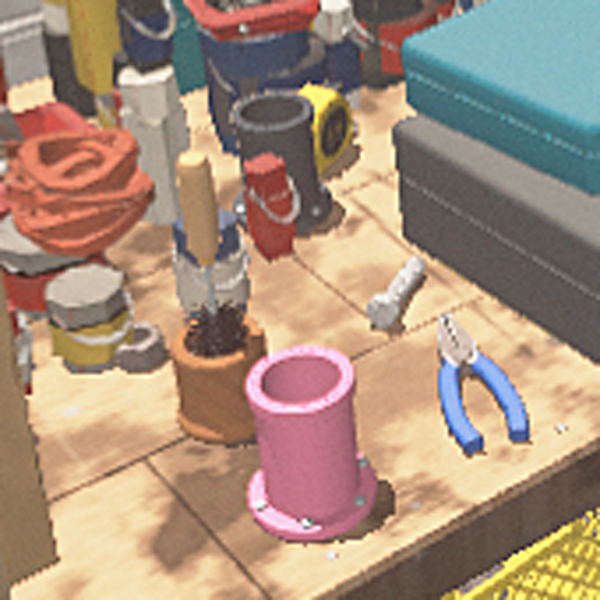

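Candidates, in top-view pixels:
- **Stub:** the dark tube at (233,199), with the tape measure beside it, or the pink look-alike at (170,323). I choose the dark one.
- **Tin:** the open grey can at (457,235) right of the cases, or the small ring and other closed cans at (512,217) and (578,210). I choose the open can.
- **Brush:** only one, in the wooden cup at (168,279). The close crop confirms it: light handle, wire stem and black bristles.

Next I'll raise the arm and look at the tin from above with the wrist camera.

```bash
cat >> h.py <<'E'
from scipy.spatial.transform import Rotation as R
def goto(p,yaw=None,obs=None):
    """print linear cm/angular deg in tool axes; yaw = azimuth of tool y in deg, tool x straight down"""
    o=obs or r.get_obs(); q=o['tcp_rot']; R0=R.from_quat([q[1],q[2],q[3],q[0]]); M=R0.as_matrix()
    print('ee',o['ee_pos'].round(4),'x',M[:,0].round(3),'y',M[:,1].round(3),'az',np.degrees(np.arctan2(M[1,1],M[0,1])).round(1),'t',o['time'],'F',o['ft_force'].round(1),'gap',round(o['finger_gap'],4),'j',o['joint_pos'].round(2))
    lin=M.T@(np.array(p)-o['ee_pos'])*100; ang=[0,0,0]
    if yaw is not None:
        y=np.array([np.cos(np.radians(yaw)),np.sin(np.radians(yaw)),0]); x=np.array([0,0,-1.]); z=np.cross(x,y)
        T=np.stack([x,y,z],1); ang=np.degrees((R0.inv()*R.from_matrix(T)).as_rotvec())
    print('linear',lin.round(2).tolist(),'angular',np.round(ang,2).tolist(),'dist',np.linalg.norm(lin).round(1))
E
python3 - <<'E'
from h import *
s=load('top0.png')
print('stub',onz(s,231.5,198.4,.1),'tin',onz(s,458.5,235.8,.104),'handle end',onz(s,146,278,.213),'stand',onz(s,168.5,279.5,.066))
goto([.18,-.598,.43]); goto([.50,-.33,.43],-35); goto([.50,-.38,.43])
E
```

```text
stub [0.63276192 0.17776105 0.1       ] tin [ 0.53288319 -0.39264912  0.104     ] handle end [0.42947542 0.34937245 0.213     ] stand [0.42837526 0.34543007 0.066     ]
ee [ 0.1802 -0.5978  0.2303] x [-0.     0.002 -1.   ] y [ 0.289 -0.957 -0.002] az -73.2 t 0.15 F [-0.4 -0.9 -0.3] gap 0.0853 j [-1.35  0.31  1.63  0.    1.2  -0.07]
linear [-19.97, -0.02, 0.02] angular [0, 0, 0] dist 20.0
ee [ 0.1802 -0.5978  0.2303] x [-0.     0.002 -1.   ] y [ 0.289 -0.957 -0.002] az -73.2 t 0.15 F [-0.4 -0.9 -0.3] gap 0.0853 j [-1.35  0.31  1.63  0.    1.2  -0.07]
linear [-19.93, -16.44, -38.35] angular [-38.22, -0.04, 0.1] dist 46.2
ee [ 0.1802 -0.5978  0.2303] x [-0.     0.002 -1.   ] y [ 0.289 -0.957 -0.002] az -73.2 t 0.15 F [-0.4 -0.9 -0.3] gap 0.0853 j [-1.35  0.31  1.63  0.    1.2  -0.07]
linear [-19.94, -11.66, -36.91] angular [0, 0, 0] dist 43.5
```

```bash
python3 -m crank '[{"linear":[-5,0,0],"angular":[0,0,0]},{"linear":[-10,0,0],"angular":[0,0,0]},{"linear":[-15,0,0],"angular":[0,0,0]},{"linear":[-20,0,0],"angular":[0,0,0]},{"linear":[-20,-1,-4],"angular":[-5,0,0]},{"linear":[-20,-3,-8],"angular":[-10,0,0]},{"linear":[-20,-4.5,-13],"angular":[-15,0,0]},{"linear":[-20,-6,-17],"angular":[-20,0,0]},{"linear":[-20,-7.5,-21],"angular":[-25,0,0]},{"linear":[-20,-9,-25],"angular":[-30,0,0]}]'
python3 -c "
from h import *
goto([.53,-.39,.43],-35)"
```

```text
time: 1.15
ee_pos: [0.3948, -0.4384, 0.4301]
tcp_rot: [0.281, 0.649, 0.283, -0.648]
ft_force: [0.7, -0.8, -0.2]
finger_gap: 0.0853
ee [ 0.3948 -0.4384  0.4301] x [-0.001  0.002 -1.   ] y [ 0.731 -0.682 -0.002] az -43.0 t 1.15 F [ 0.7 -0.8 -0.2] gap 0.0853 j [-0.91  0.13  1.45  0.    1.56 -0.16]
linear [0.01, 6.59, -12.76] angular [-8.02, -0.07, 0.11] dist 14.4
```

```bash
python3 -m crank '[{"linear":[0,2,-4],"angular":[-4,0,0]},{"linear":[0,4,-8],"angular":[-8,0,0]},{"linear":[0,6.6,-12.8],"angular":[-8,0,0]},{"linear":[0,6.6,-12.8],"angular":[-8,0,0]},{"linear":[0,6.6,-12.8],"angular":[-8,0,0]},{"linear":[0,6.6,-12.8],"angular":[-8,0,0]}]'
python3 -c "
from h import *
s=snap('wrist','w1.png')
goto([.63,.175,.43],15)
print(proj(s,[.533,-.393,.104]))"
```

```text
time: 1.75
ee_pos: [0.5295, -0.3901, 0.4297]
tcp_rot: [-0.325, -0.627, -0.327, 0.628]
ft_force: [-0.8, 0.1, 0.4]
finger_gap: 0.0855
ee [ 0.5292 -0.3904  0.43  ] x [-0.002  0.002 -1.   ] y [ 0.818 -0.575 -0.003] az -35.1 t 1.8 F [-0.2 -0.7 -0.2] gap 0.0856 j [-0.7   0.27  1.29  0.    1.58 -0.09]
linear [0.1, -24.26, -52.06] angular [-50.09, -0.1, 0.12] dist 57.4
(np.float64(328.54522115493074), np.float64(191.7865500096503))
```

View pics/w1.png

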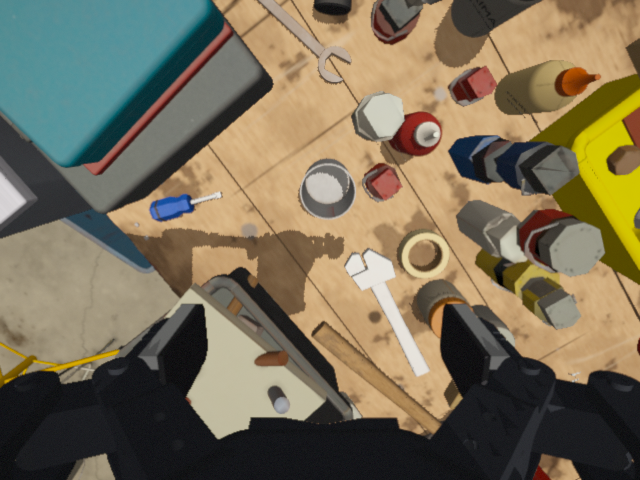

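The tin's rim appears at about (327,189), close to the predicted (328,192). I'll fit it more precisely.

```bash
cat >> h.py <<'E'
def circ(s,u,v,rad,f,h=50,rr=(0.85,1.15),k=5):
    g=cv2.cvtColor(s['color'],cv2.COLOR_RGB2GRAY)[int(v)-h:int(v)+h,int(u)-h:int(u)+h]
    g=cv2.resize(g,None,fx=k,fy=k,interpolation=cv2.INTER_CUBIC); g=cv2.GaussianBlur(g,(0,0),2)
    c=cv2.HoughCircles(g,cv2.HOUGH_GRADIENT,1.5,20,param1=80,param2=20,minRadius=int(rad*k*rr[0]),maxRadius=int(rad*k*rr[1]))
    im=cv2.cvtColor(g,cv2.COLOR_GRAY2BGR); out=[]
    for i,(x,y,q) in enumerate(c[0][:3] if c is not None else []):
        out.append((round(int(u)-h+(x+.5)/k-.5,1),round(int(v)-h+(y+.5)/k-.5,1),round(q/k,1)))
        cv2.circle(im,(int(x),int(y)),int(q),[(0,0,255),(0,255,0),(255,0,0)][i],1)
    cv2.imwrite('pics/'+f,im); return out
E
python3 - <<'E'
from h import *
s=load('w1.png')
z=abs((s['pose'][:3,:3].T@(np.array([.533,-.393,.104])-s['pose'][:3,3]))[2]); print(z,393*.0335/z)
for c in circ(s,328,190,393*.0335/z,'t1.png'): print(c,onz(s,c[0],c[1],.104).round(4))
E
```

```text
0.46829904795109667 28.113446007634938
(np.float32(327.6), np.float32(191.0), np.float32(26.3)) [ 0.5326 -0.3916  0.104 ]
(np.float32(324.2), np.float32(188.4), np.float32(30.5)) [ 0.5311 -0.3867  0.104 ]
(np.float32(332.6), np.float32(188.6), np.float32(32.0)) [ 0.5391 -0.3926  0.104 ]
```

View pics/t1.png

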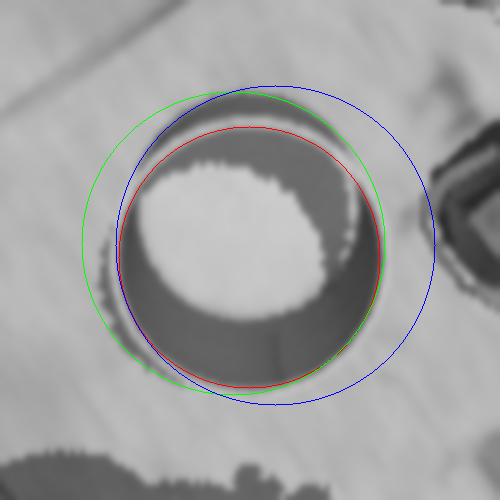

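The rim's outer edge gives a center of about (327.6,190), so the tin is at about (0.533,-0.391), matching the top view. Next is the stub view, with the arm kept high over the cases.

```bash
python3 -m crank '[{"linear":[0,-2,-5],"angular":[-5,0,0]},{"linear":[0,-4,-9.5],"angular":[-10,0,0]},{"linear":[0,-6.5,-14],"angular":[-15,0,0]},{"linear":[0,-9,-18.5],"angular":[-20,0,0]},{"linear":[0,-11,-23],"angular":[-25,0,0]},{"linear":[0,-13,-27.5],"angular":[-30,0,0]},{"linear":[0,-15,-32],"angular":[-35,0,0]},{"linear":[0,-17,-36.5],"angular":[-40,0,0]},{"linear":[0,-19,-41],"angular":[-45,0,0]},{"linear":[0,-21.5,-46],"angular":[-50,0,0]}]'
python3 -c "
from h import *
goto([.62,.155,.43],15)"
```

```text
time: 2.8
ee_pos: [0.6164, 0.1023, 0.4317]
tcp_rot: [0.56, 0.431, 0.561, -0.43]
ft_force: [0.6, 0.3, -0.3]
finger_gap: 0.0853
ee [0.6164 0.1023 0.4317] x [-0.     0.002 -1.   ] y [0.966 0.258 0.   ] az 15.0 t 2.8 F [ 0.6  0.3 -0.3] gap 0.0853 j [ 0.09  0.2   1.37  0.    1.57 -0.17]
linear [0.18, 1.7, -4.99] angular [-0.05, -0.09, -0.01] dist 5.3
```

```bash
python3 -m crank '[{"linear":[0,1,-2.5],"angular":[0,0,0]},{"linear":[0,1.7,-5],"angular":[0,0,0]},{"linear":[0,1.7,-5],"angular":[0,0,0]},{"linear":[0,1.7,-5],"angular":[0,0,0]},{"linear":[0,1.7,-5],"angular":[0,0,0]}]'
python3 -c "
from h import *
s=snap('wrist','w2.png')
goto([.43,.32,.43],38)
X=[.633,.178,.1]
u,v=proj(s,X);print(u,v)
z=abs((s['pose'][:3,:3].T@(np.array(X)-s['pose'][:3,3]))[2]); print(393*.035/z,393*.026/z)
for c in circ(s,u,v,393*.035/z,'t2.png',rr=(.7,1.1)): print(c,onz(s,c[0],c[1],.1).round(4))
"
```

```text
time: 3.3
ee_pos: [0.6199, 0.1531, 0.4321]
tcp_rot: [0.56, 0.432, 0.56, -0.431]
ft_force: [0.6, 0.7, -0.1]
finger_gap: 0.0851
ee [0.62   0.1531 0.4321] x [ 0.     0.001 -1.   ] y [0.967 0.256 0.   ] az 14.8 t 3.35 F [-0.4 -0.7 -0.5] gap 0.0854 j [ 0.17  0.23  1.34  0.    1.58 -0.09]
linear [0.23, -14.1, -21.0] angular [-23.19, -0.05, -0.03] dist 25.3
340.0217270932731 173.94715269425404
29.325217234497856 21.78444708848412
(np.float32(344.0), np.float32(173.4), np.float32(22.0)) [0.6374 0.1798 0.1   ]
(np.float32(333.8), np.float32(170.8), np.float32(31.7)) [0.6248 0.1797 0.1   ]
(np.float32(341.0), np.float32(170.8), np.float32(32.0)) [0.6331 0.1819 0.1   ]
```

View pics/t2.png

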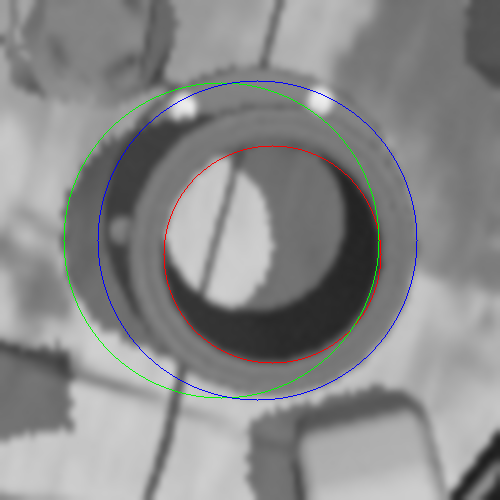

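View pics/w2.png

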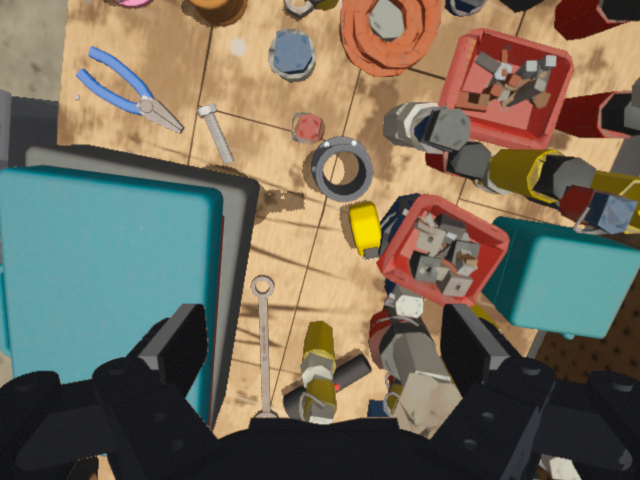

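The red circle fits the stub's bore, which puts its center near (0.637,0.180). Now the stand.

```bash
python3 -m crank '[{"linear":[0,-2.5,-4],"angular":[-4,0,0]},{"linear":[0,-5,-8],"angular":[-8,0,0]},{"linear":[0,-8,-12],"angular":[-13,0,0]},{"linear":[0,-11,-16],"angular":[-18,0,0]},{"linear":[0,-14,-21],"angular":[-23,0,0]},{"linear":[0,-14,-21],"angular":[-23,0,0]},{"linear":[0,-14,-21],"angular":[-23,0,0]},{"linear":[0,-14,-21],"angular":[-23,0,0]}]'
python3 -c "
from h import *
s=snap('wrist','w3.png')
goto([.43,.345,.43],38)
for X in ([.43,.345,.213],[.43,.345,.176],[.43,.345,.066],[.635,.179,.1]): print(proj(s,X))
"
```

```text
time: 4.15
ee_pos: [0.432, 0.3191, 0.4324]
tcp_rot: [0.635, 0.312, 0.634, -0.311]
ft_force: [0.7, -0.2, 0.5]
finger_gap: 0.0857
ee [0.4322 0.3189 0.4322] x [ 0.001  0.    -1.   ] y [0.792 0.611 0.001] az 37.7 t 4.2 F [ 0.  -0.7 -1. ] gap 0.0855 j [ 0.55  0.02  1.57 -0.    1.55 -0.1 ]
linear [0.22, 1.42, -2.2] angular [-0.33, 0.02, -0.05] dist 2.6
(np.float64(339.5756032586544), np.float64(185.27934418589157))
(np.float64(338.0878956636387), np.float64(180.52857291607557))
(np.float64(334.91340747495116), np.float64(170.39294191944595))
(np.float64(378.39959430973), np.float64(362.4520492252596))
```

View pics/w3.png

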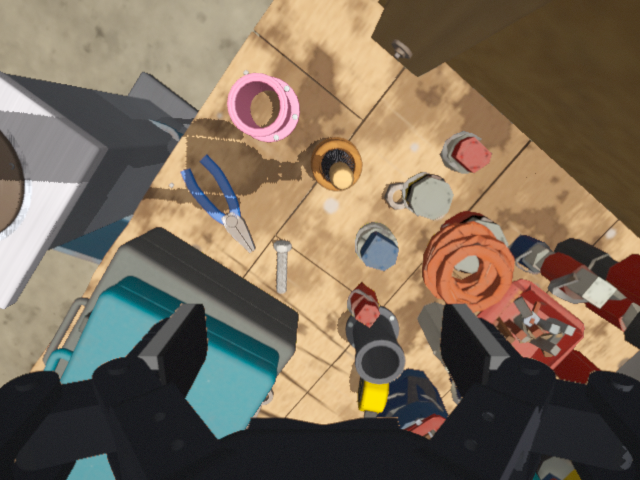

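```bash
python3 - <<'E'
from h import *
s=load('w3.png')
for c in circ(s,380,360,27,'t3.png',rr=(.7,1.2)): print(c,onz(s,c[0],c[1],.1).round(4))
for c in circ(s,341,177,13,'t4.png',rr=(.6,1.2),h=30,k=8): print(c,onz(s,c[0],c[1],.213).round(4))
for c in circ(s,337,165,25,'t5.png',rr=(.8,1.2),h=40,k=6): print(c,onz(s,c[0],c[1],.066).round(4))
for z in (0,.2,.4): print(onz(s,440,70,z).round(3),onz(s,375,40,z).round(3))
w=[cv2.resize(cv2.imread('pics/'+f),(260,260)) for f in('t3.png','t4.png','t5.png')]
cv2.imwrite('pics/t345.png',np.hstack(w))
t=load('scene0.png');
for z in (0,.2,.4): print(onz(t,165,415,z).round(3))
E
```

```text
(np.float32(381.0), np.float32(367.6), np.float32(28.1)) [0.643 0.175 0.1  ]
(np.float32(379.2), np.float32(359.0), np.float32(19.5)) [0.6324 0.1838 0.1   ]
(np.float32(382.6), np.float32(361.4), np.float32(21.7)) [0.6385 0.1838 0.1   ]
(np.float32(343.7), np.float32(177.6), np.float32(11.4)) [0.4286 0.3528 0.213 ]
(np.float32(340.3), np.float32(178.3), np.float32(8.0)) [0.4266 0.3504 0.213 ]
(np.float32(336.0), np.float32(168.7), np.float32(20.5)) [0.4298 0.3475 0.066 ]
(np.float32(330.5), np.float32(164.7), np.float32(24.4)) [0.4211 0.3472 0.066 ]
[0.465 0.534 0.   ] [0.371 0.509 0.   ]
[0.439 0.478 0.2  ] [0.378 0.461 0.2  ]
[0.412 0.422 0.4  ] [0.384 0.414 0.4  ]
[0.297 0.585 0.   ]
[0.099 0.628 0.2  ]
[-0.099  0.671  0.4  ]
```

View pics/t345.png

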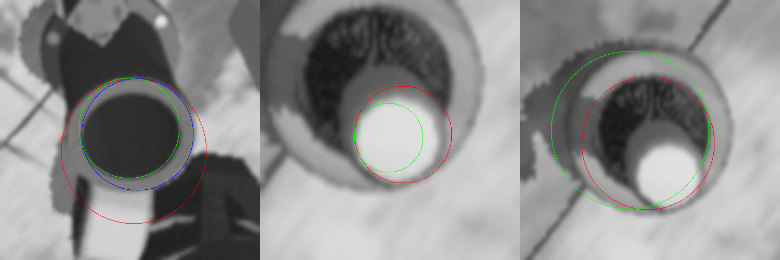

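```bash
python3 - <<'E'
from h import *
s=load('w3.png'); c=s['color'][150:200,315:370]; h=cv2.cvtColor(c,cv2.COLOR_RGB2HSV)
m=((h[...,2]>200)&(h[...,1]<150)&(h[...,1]>60)).astype(np.uint8)
n,l,st,ce=cv2.connectedComponentsWithStats(m)
for i in range(1,n):
  if st[i,4]>30: print(st[i],ce[i]+[315,150],onz(s,*(ce[i]+[315,150]),.213))
print(onz(s,380,360.3,.1))
goto([.429,.351,.30],38);goto([.429,.351,.157],38)
E
```

```text
[   0    0   55   50 1012] [350.46146245 184.61561265] [0.43750873 0.35157488 0.213     ]
[ 18  20  19  19 288] [342.27083333 178.73611111] [0.42824834 0.35117808 0.213     ]
[0.63458392 0.18290742 0.1       ]
ee [0.4322 0.3189 0.4322] x [ 0.001  0.    -1.   ] y [0.792 0.611 0.001] az 37.7 t 4.2 F [ 0.  -0.7 -1. ] gap 0.0855 j [ 0.55  0.02  1.57 -0.    1.55 -0.1 ]
linear [13.22, 1.69, -2.74] angular [-0.33, 0.02, -0.05] dist 13.6
ee [0.4322 0.3189 0.4322] x [ 0.001  0.    -1.   ] y [0.792 0.611 0.001] az 37.7 t 4.2 F [ 0.  -0.7 -1. ] gap 0.0855 j [ 0.55  0.02  1.57 -0.    1.55 -0.1 ]
linear [27.52, 1.68, -2.74] angular [-0.33, 0.02, -0.05] dist 27.7
```

Handle end is at (0.428,0.351). I'll descend to z≈0.28 and check the alignment.

```bash
python3 -m crank '[{"linear":[3,1,-2],"angular":[0,0,0]},{"linear":[7,1.7,-2.7],"angular":[0,0,0]},{"linear":[11,1.7,-2.7],"angular":[0,0,0]},{"linear":[15,1.7,-2.7],"angular":[0,0,0]},{"linear":[15,1.7,-2.7],"angular":[0,0,0]},{"linear":[15,1.7,-2.7],"angular":[0,0,0]}]'
python3 -c "
from h import *
s=snap('wrist','w4.png')
goto([.4285,.351,.157],38)
print(proj(s,[.4285,.351,.213]))
"
```

```text
time: 4.8
ee_pos: [0.4304, 0.3496, 0.2821]
tcp_rot: [0.634, 0.312, 0.634, -0.313]
ft_force: [1.8, -0.3, 0.8]
finger_gap: 0.0855
ee [0.4312 0.3506 0.284 ] x [ 0.003  0.001 -1.   ] y [0.793 0.609 0.003] az 37.6 t 4.85 F [0.9 0.3 1.6] gap 0.0852 j [ 0.6   0.13  1.74 -0.    1.27 -0.05]
linear [12.7, -0.23, -0.21] angular [-0.45, 0.04, -0.19] dist 12.7
(np.float64(323.753845412822), np.float64(254.77478069466196))
```

View pics/w4.png

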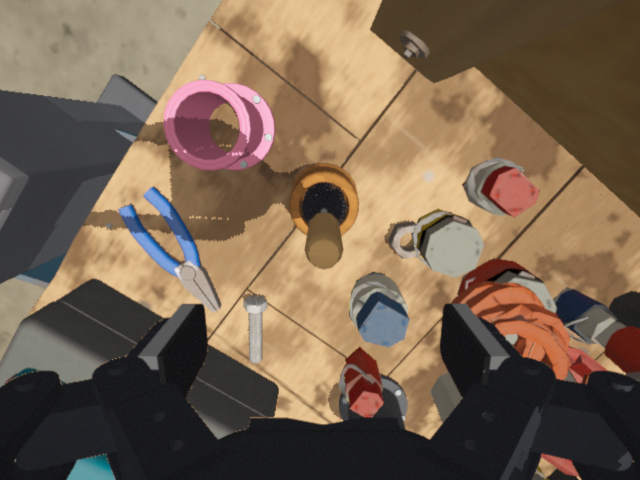

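The handle end is at (323,255) as predicted, centered between the jaws. Descend and close.

```bash
python3 -m crank '[{"linear":[3,-0.2,-0.2],"angular":[0,0,0]},{"linear":[6,-0.2,-0.2],"angular":[0,0,0]},{"linear":[9,-0.2,-0.2],"angular":[0,0,0]},{"linear":[11,-0.2,-0.2],"angular":[0,0,0]},{"linear":[12.7,-0.2,-0.2],"angular":[0,0,0]},{"linear":[12.7,-0.2,-0.2],"angular":[0,0,0]},{"linear":[12.7,-0.2,-0.2],"angular":[0,0,0]}]'
python3 -m crank '[{"linear":[0,0,0],"angular":[0,0,0]},{"linear":[0,0,0],"angular":[0,0,0]},{"linear":[0,0,0],"angular":[0,0,0]},{"linear":[0,0,0],"angular":[0,0,0]},{"linear":[0,0,0],"angular":[0,0,0]},{"linear":[0,0,0],"angular":[0,0,0]},{"linear":[0,0,0],"angular":[0,0,0]},{"linear":[0,0,0],"angular":[0,0,0]},{"linear":[0,0,0],"angular":[0,0,0]},{"linear":[0,0,0],"angular":[0,0,0]}]' 0
python3 -c "
from h import *
s=snap('wrist','w5.png')
goto([.4285,.351,.157],38)
"
```

```text
time: 5.55
ee_pos: [0.4308, 0.3521, 0.1596]
tcp_rot: [0.636, 0.315, 0.633, -0.31]
ft_force: [0.5, 0.3, 0.2]
finger_gap: 0.0852
time: 6.55
ee_pos: [0.4303, 0.3518, 0.1602]
tcp_rot: [0.635, 0.314, 0.633, -0.311]
ft_force: [-1.8, -1.7, 5.6]
finger_gap: 0.0216
ee [0.4303 0.3518 0.1602] x [ 0.005  0.003 -1.   ] y [0.793 0.609 0.006] az 37.5 t 6.6 F [-1.8 -0.5  5.4] gap 0.0216 j [ 0.61  0.25  1.86 -0.    1.02 -0.05]
linear [0.31, -0.19, -0.05] angular [-0.47, 0.05, -0.34] dist 0.4
```

View pics/w5.png

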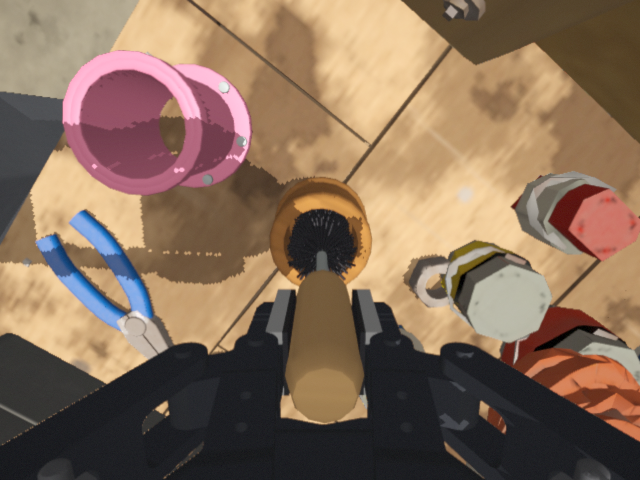

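The handle sits squarely between the pads. Lift straight up.

```bash
python3 -m crank '[{"linear":[-2,0,0],"angular":[0,0,0]},{"linear":[-4,0,0],"angular":[0,0,0]},{"linear":[-7,0,0],"angular":[0,0,0]},{"linear":[-10,0,0],"angular":[0,0,0]},{"linear":[-13,0,0],"angular":[0,0,0]},{"linear":[-16,0,0],"angular":[0,0,-0.3]},{"linear":[-16,0,0],"angular":[0,0,-0.3]},{"linear":[-16,0,0],"angular":[0,0,-0.3]}]'
python3 -c "
from h import *
s=snap('wrist','w6.png');snap('scene','s6.png')
goto([.636,.181,.32],15)
"
```

```text
time: 7.4
ee_pos: [0.4296, 0.3514, 0.3199]
tcp_rot: [0.635, 0.313, 0.634, -0.312]
ft_force: [-0.1, 0.1, -1.0]
finger_gap: 0.0215
ee [0.4285 0.3506 0.3178] x [-0.002 -0.003 -1.   ] y [ 0.793  0.609 -0.003] az 37.5 t 7.5 F [-0.6 -0.1 -0.3] gap 0.0217 j [ 0.61  0.1   1.7  -0.    1.34 -0.05]
linear [-0.22, 6.12, 26.09] angular [22.53, 0.08, 0.17] dist 26.8
```

View pics/w6.png

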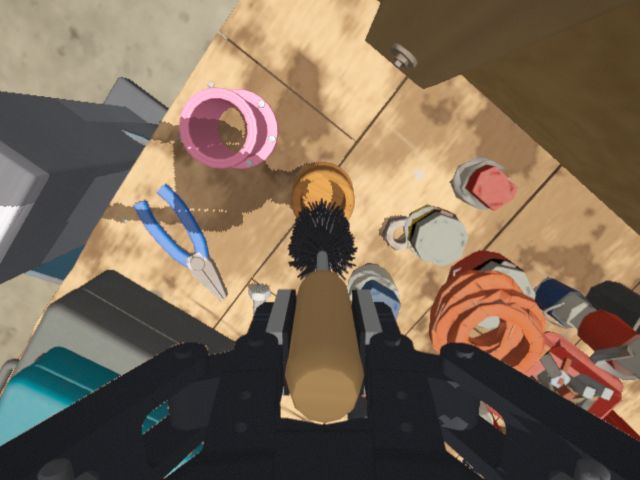

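View pics/s6.png

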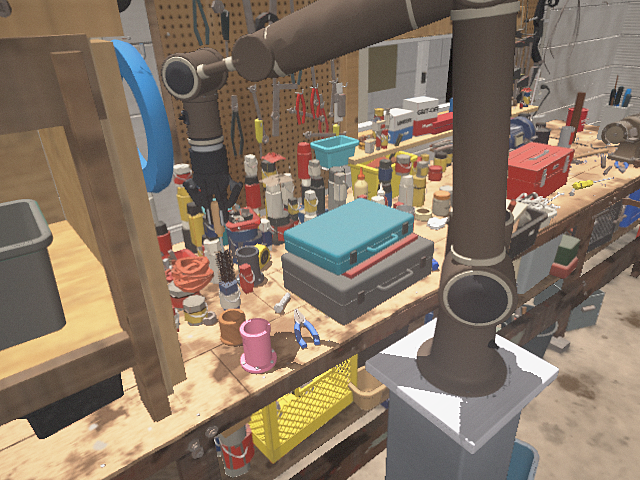

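Draw the predicted brush (axis through the TCP, tip 152 mm ahead) over both views to check how it sits in the fingers.

```bash
cat >> h.py <<'E'
def overlay(fin,fout,obs,box,k,off=(0,0),L=.152,tilt=0):
    s=load(fin); q=obs['tcp_rot']; M=R.from_quat([q[1],q[2],q[3],q[0]]).as_matrix(); im=cv2.cvtColor(s['color'],cv2.COLOR_RGB2BGR)
    x0,y0,x1,y1=box; im=cv2.resize(im[y0:y1,x0:x1],None,fx=k,fy=k,interpolation=cv2.INTER_CUBIC)
    for a,rad,col in [(0,.02,(0,0,255)),(.08,.02,(0,255,0)),(.13,.0115,(255,0,0)),(.205,.0115,(255,0,255))]:
        pts=[]
        for t in np.linspace(0,2*np.pi,40):
            X=obs['ee_pos']+M@np.array([L-a,off[0]+rad*np.cos(t),off[1]+tilt*(.168-a)+rad*np.sin(t)]); u,v=proj(s,X); pts.append([(u+.5-x0)*k-.5,(v+.5-y0)*k-.5])
        cv2.polylines(im,[np.int32(pts)],True,col,1)
    cv2.imwrite('pics/'+fout,im)
E
python3 - <<'E'
from h import *
o=r.get_obs()
overlay('w6.png','o6.png',o,(240,180,410,430),2.3); overlay('s6.png','o6s.png',o,(170,180,290,320),4)
a=cv2.imread('pics/o6.png');b=cv2.imread('pics/o6s.png');H=575
b=cv2.resize(b,(int(b.shape[1]*400/b.shape[1]),int(b.shape[0]*400/b.shape[1])));c=np.zeros((H,800,3),np.uint8)
c[:min(H,a.shape[0]),:a.shape[1]]=a[:H];c[:b.shape[0],400:400+b.shape[1]]=b;cv2.imwrite('pics/o6c.png',c)
E
```

```text
(no output)
```

View pics/o6c.png

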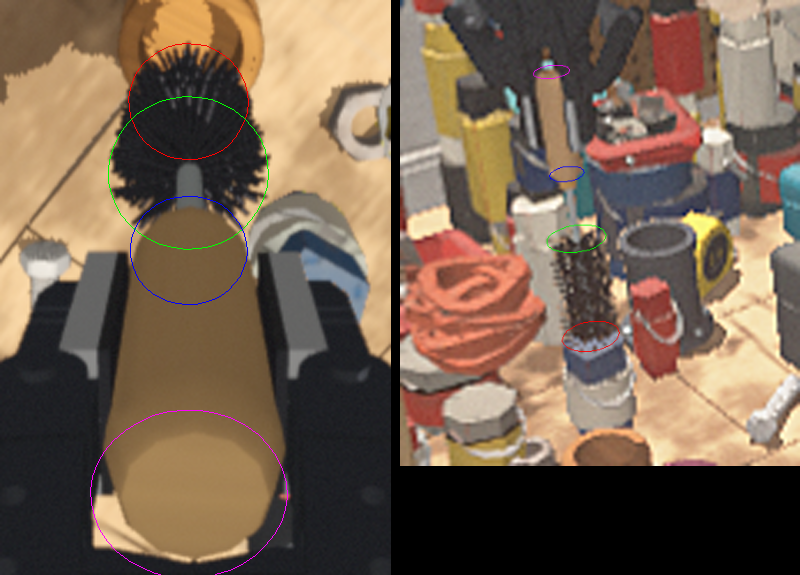

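The overlay matches within about 2 mm, so the brush hangs on the tool axis. Now carry it above the stub.

```bash
python3 -m crank '[{"linear":[-4,0,0],"angular":[0,0,0]},{"linear":[-6,0,2],"angular":[2,0,0]},{"linear":[-6,1,6],"angular":[6,0,0]},{"linear":[-6,2,10],"angular":[10,0,0]},{"linear":[-6,3.5,14],"angular":[14,0,0]},{"linear":[-6,4.5,18],"angular":[18,0,0]},{"linear":[-6,5.5,22],"angular":[22,0,0]},{"linear":[-6,6.1,26],"angular":[22.5,0,0]},{"linear":[-6,6.1,26],"angular":[22.5,0,0]},{"linear":[-6,6.1,26],"angular":[22.5,0,0]}]'
python3 -c "
from h import *
goto([.636,.181,.30],15)
"
```

```text
time: 8.5
ee_pos: [0.6349, 0.1808, 0.3746]
tcp_rot: [0.559, 0.428, 0.562, -0.433]
ft_force: [-0.1, -0.4, -1.0]
finger_gap: 0.0218
ee [0.6349 0.1808 0.3746] x [-0.007 -0.003 -1.   ] y [ 0.966  0.258 -0.008] az 14.9 t 8.5 F [-0.1 -0.4 -1. ] gap 0.0218 j [ 0.21  0.3   1.37 -0.    1.49 -0.05]
linear [7.46, 0.17, 0.0] angular [-0.08, 0.05, 0.45] dist 7.5
```

```bash
python3 -m crank '[{"linear":[3,0.1,0],"angular":[0,0,0.4]},{"linear":[6,0.1,0],"angular":[0,0,0.4]},{"linear":[8.5,0.1,0],"angular":[0,0,0.4]},{"linear":[8.5,0.1,0],"angular":[0,0,0.4]},{"linear":[8.5,0.1,0],"angular":[0,0,0.4]},{"linear":[8.5,0.1,0],"angular":[0,0,0.4]}]'
python3 -c "
from h import *
s=snap('wrist','w7.png');t=snap('scene','s7.png');u=snap('top','t7.png')
goto([.636,.181,.16],15)
for a in(s,t): print(proj(a,[.636,.181,.1]))
o=r.get_obs()
overlay('w7.png','o7.png',o,(240,130,440,430),2); overlay('s7.png','o7s.png',o,(190,170,310,320),3.3)
a=cv2.imread('pics/o7.png');b=cv2.imread('pics/o7s.png');c=np.zeros((600,800,3),np.uint8)
c[:a.shape[0],:a.shape[1]]=a[:600];c[:b.shape[0],402:402+b.shape[1]]=b[:,:398];cv2.imwrite('pics/o7c.png',c)
"
```

```text
time: 9.1
ee_pos: [0.6359, 0.1818, 0.2917]
tcp_rot: [0.562, 0.431, 0.56, -0.43]
ft_force: [-0.7, -0.7, -0.3]
finger_gap: 0.0218
ee [0.6362 0.1813 0.2918] x [ 0.003 -0.    -1.   ] y [0.966 0.258 0.003] az 14.9 t 9.25 F [ 0.  -0.6 -1.1] gap 0.0217 j [ 0.21  0.33  1.48 -0.    1.33 -0.05]
linear [13.18, -0.06, 0.01] angular [-0.06, 0.06, -0.16] dist 13.2
(np.float64(323.7332482870086), np.float64(215.045996157907))
(np.float64(246.76788285028667), np.float64(250.384600476306))
```

View pics/o7c.png

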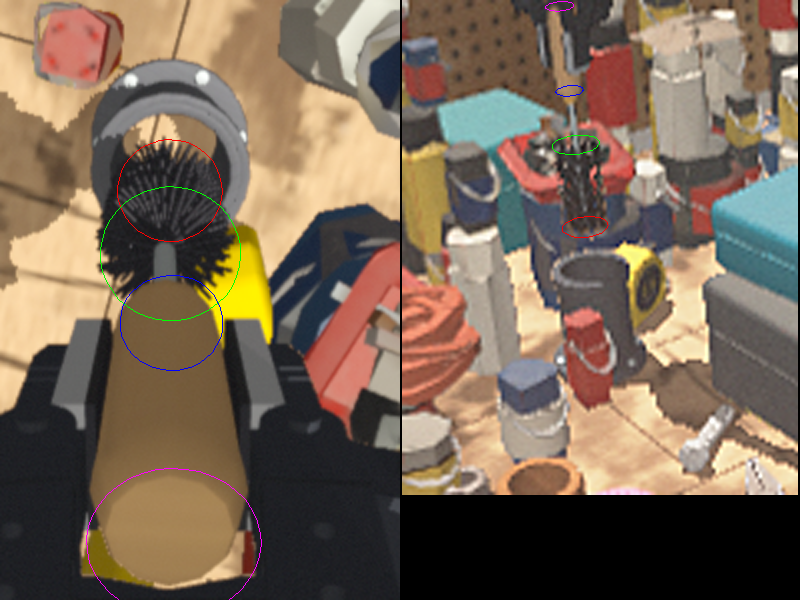

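```bash
cat >> h.py <<'E'
def rings(fin,fout,box,k,rs):
    s=load(fin); im=cv2.cvtColor(s['color'],cv2.COLOR_RGB2BGR); x0,y0,x1,y1=box
    im=cv2.resize(im[y0:y1,x0:x1],None,fx=k,fy=k,interpolation=cv2.INTER_CUBIC)
    for c,rad,col in rs:
        p=[proj(s,np.array(c)+[rad*np.cos(t),rad*np.sin(t),0]) for t in np.linspace(0,2*np.pi,60)]
        cv2.polylines(im,[np.int32([[(u+.5-x0)*k,(v+.5-y0)*k] for u,v in p])],True,col,1)
    cv2.imwrite('pics/'+fout,im)
E
python3 - <<'E'
from h import *
c=[.636,.181,.1]; rs=[(c,.035,(0,0,255)),(c,.026,(0,255,0))]
rings('w7.png','r1.png',(270,150,380,270),3.6,rs); rings('w2.png','r2.png',(300,130,390,215),4.4,rs); rings('s7.png','r3.png',(225,235,275,295),6,rs);rings('top0.png','r4.png',(210,175,265,230),6,rs)
c=np.zeros((600,800,3),np.uint8)
for f,(x,y) in zip(['r1','r2','r3','r4'],[(0,0),(400,0),(0,300),(400,300)]):
    a=cv2.imread(f'pics/{f}.png')[:430,:396]; 
    if f in('r1','r2'): a=cv2.resize(a,None,fx=.7,fy=.7)
    a=a[:600-y,:396]; c[y:y+a.shape[0],x:x+a.shape[1]]=a
cv2.imwrite('pics/rc.png',c)
E
```

```text
(no output)
```

View pics/rc.png

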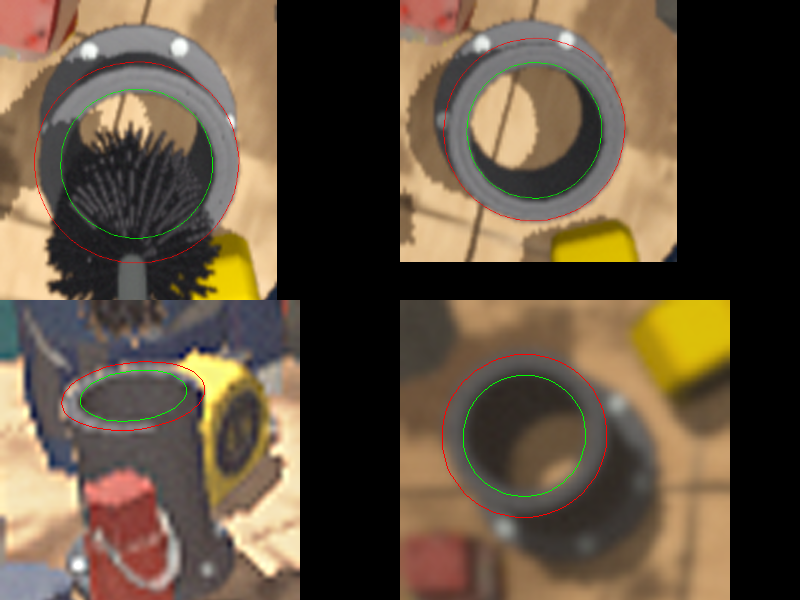

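The rings for the stub at (0.636,0.181) fit in all four pictures. The brush hangs about 1 mm off in the tool's −y direction, so I'll shift 0.1 cm and descend gently.

```bash
python3 -m crank '[{"linear":[0,0.1,0],"angular":[0,0,-0.2]},{"linear":[1.5,0.1,0],"angular":[0,0,-0.2]},{"linear":[3,0.1,0],"angular":[0,0,-0.2]},{"linear":[4,0.1,0],"angular":[0,0,-0.2]},{"linear":[5,0.1,0],"angular":[0,0,-0.2]},{"linear":[6,0.1,0],"angular":[0,0,-0.2]},{"linear":[7,0.1,0],"angular":[0,0,-0.2]},{"linear":[7,0.1,0],"angular":[0,0,-0.2]}]'
python3 -c "
from h import *
snap('wrist','w8.png')
goto([.637,.181,.165],15)
"
```

```text
time: 10.05
ee_pos: [0.6361, 0.1812, 0.2194]
tcp_rot: [0.56, 0.429, 0.562, -0.432]
ft_force: [-0.6, -0.6, -0.3]
finger_gap: 0.0216
ee [0.6367 0.1814 0.2206] x [-0.003 -0.002 -1.   ] y [ 0.966  0.258 -0.003] az 14.9 t 10.1 F [-0.4  0.7 -1.1] gap 0.0216 j [ 0.21  0.39  1.55 -0.    1.21 -0.05]
linear [5.56, 0.03, 0.04] angular [-0.06, 0.05, 0.16] dist 5.6
```

View pics/w8.png

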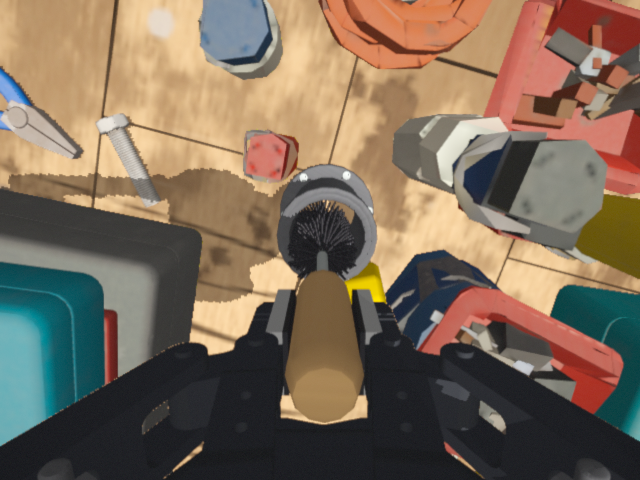

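The head is in the bore at (325,240) with the mouth at (328,237), and there is no contact force. Continue to the bottom.

```bash
python3 -m crank '[{"linear":[1,0.1,0],"angular":[0,0,0.1]},{"linear":[2,0.1,0],"angular":[0,0,0.1]},{"linear":[3,0.1,0],"angular":[0,0,0.1]},{"linear":[4,0.1,0],"angular":[0,0,0.1]},{"linear":[5,0.1,0],"angular":[0,0,0.1]},{"linear":[5.5,0.1,0],"angular":[0,0,0.1]},{"linear":[5.5,0.1,0],"angular":[0,0,0.1]},{"linear":[5.5,0.1,0],"angular":[0,0,0.1]},{"linear":[5.5,0.1,0],"angular":[0,0,0.1]}]'
python3 -c "
from h import *
goto([.637,.181,.245],15)
"
```

```text
time: 11.0
ee_pos: [0.6381, 0.1817, 0.1663]
tcp_rot: [0.561, 0.431, 0.56, -0.431]
ft_force: [-0.3, 0.3, -1.1]
finger_gap: 0.0216
ee [0.6381 0.1817 0.1663] x [ 0.001 -0.001 -1.   ] y [0.966 0.258 0.   ] az 14.9 t 11.0 F [-0.3  0.3 -1.1] gap 0.0216 j [ 0.21  0.44  1.59 -0.    1.11 -0.05]
linear [-7.87, -0.12, 0.04] angular [-0.06, 0.05, -0.02] dist 7.9
```

Tip is about 14 mm above the bench, and forces are near zero. Up to the mouth and down again.

```bash
python3 -m crank '[{"linear":[-2,-0.1,0],"angular":[0,0,0]},{"linear":[-4,-0.1,0],"angular":[0,0,0]},{"linear":[-6,-0.1,0],"angular":[0,0,0]},{"linear":[-8,-0.1,0],"angular":[0,0,0]},{"linear":[-8,-0.1,0],"angular":[0,0,0]},{"linear":[-8,-0.1,0],"angular":[0,0,0]},{"linear":[-8,-0.1,0],"angular":[0,0,0]}]'
python3 -c "
from h import *
snap('wrist','w9.png')
goto([.6375,.1815,.165],15)
"
```

```text
time: 11.7
ee_pos: [0.6362, 0.1813, 0.2448]
tcp_rot: [0.561, 0.43, 0.561, -0.432]
ft_force: [0.2, -0.2, -1.3]
finger_gap: 0.0216
ee [0.6361 0.1813 0.2445] x [-0.002 -0.001 -1.   ] y [ 0.966  0.258 -0.003] az 14.9 t 11.75 F [ 0.2 -0.  -1.2] gap 0.0215 j [ 0.21  0.37  1.53 -0.    1.25 -0.05]
linear [7.95, 0.16, 0.01] angular [-0.06, 0.05, 0.15] dist 8.0
```

View pics/w9.png

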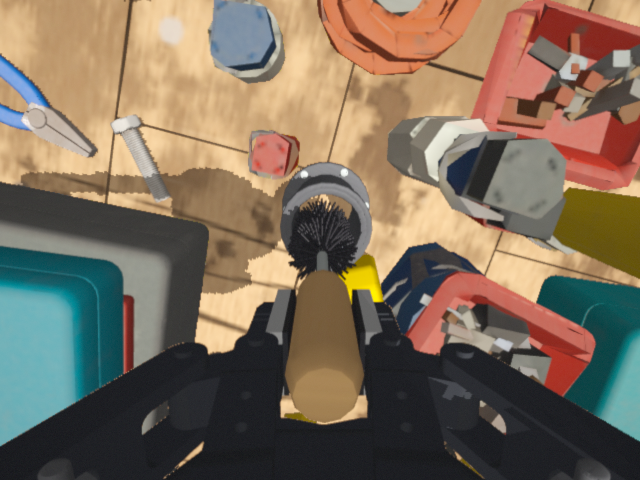

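The brush is unchanged in the grip, with its tip just below the mouth. Second stroke.

```bash
python3 -m crank '[{"linear":[1,0.15,0],"angular":[0,0,0.1]},{"linear":[2,0.15,0],"angular":[0,0,0.1]},{"linear":[3.5,0.15,0],"angular":[0,0,0.1]},{"linear":[5,0.15,0],"angular":[0,0,0.1]},{"linear":[6.5,0.15,0],"angular":[0,0,0.1]},{"linear":[8,0.15,0],"angular":[0,0,0.1]},{"linear":[8,0.15,0],"angular":[0,0,0.1]},{"linear":[8,0.15,0],"angular":[0,0,0.1]},{"linear":[8,0.15,0],"angular":[0,0,0.1]}]'
python3 -m crank '[{"linear":[-2,-0.1,0],"angular":[0,0,0]},{"linear":[-4,-0.1,0],"angular":[0,0,0]},{"linear":[-7,-0.1,0],"angular":[0,0,0]},{"linear":[-10,-0.1,0],"angular":[0,0,0]},{"linear":[-14,-0.1,0],"angular":[0,0,0]},{"linear":[-18,-0.1,0],"angular":[0,0,0]},{"linear":[-23,-0.1,0],"angular":[0,0,0]},{"linear":[-25,-0.1,0],"angular":[0,0,0]},{"linear":[-25,-0.1,0],"angular":[0,0,0]}]'
python3 -c "
from h import *
goto([.533,-.391,.42],-35)
"
```

```text
time: 12.65
ee_pos: [0.6382, 0.1817, 0.1654]
tcp_rot: [0.561, 0.431, 0.56, -0.431]
ft_force: [0.4, -0.2, -1.1]
finger_gap: 0.0215
time: 13.55
ee_pos: [0.639, 0.1821, 0.4231]
tcp_rot: [0.564, 0.434, 0.557, -0.427]
ft_force: [-0.4, 0.6, -0.9]
finger_gap: 0.0217
ee [0.639  0.1821 0.4231] x [ 0.014  0.002 -1.   ] y [0.966 0.258 0.014] az 14.9 t 13.55 F [-0.4  0.6 -0.9] gap 0.0217 j [ 0.21  0.28  1.29 -0.    1.56 -0.05]
linear [0.04, -25.02, 52.64] angular [49.94, -0.27, -0.79] dist 58.3
```

Tip is at about 0.27 m, well above the 0.198 m case top. Carry it across in even steps.

```bash
python3 -m crank '[{"linear":[0,-1.5,3],"angular":[3,0,-0.8]},{"linear":[0,-3.5,7],"angular":[7,0,-0.8]},{"linear":[0,-5.5,11],"angular":[11,0,-0.8]},{"linear":[0,-7.5,15],"angular":[15,0,-0.8]},{"linear":[0,-9.5,19],"angular":[19,0,-0.8]},{"linear":[0,-11.5,23],"angular":[23,0,-0.8]},{"linear":[0,-13,27],"angular":[27,0,-0.8]},{"linear":[0,-15,31],"angular":[31,0,-0.8]},{"linear":[0,-16.5,35],"angular":[35,0,-0.8]},{"linear":[0,-18.5,39],"angular":[39,0,-0.8]}]'
python3 -c "
from h import *
goto([.533,-.391,.42],-35)
"
```

```text
time: 14.55
ee_pos: [0.56, -0.2436, 0.4189]
tcp_rot: [0.382, 0.594, 0.386, -0.593]
ft_force: [1.5, -0.3, -0.7]
finger_gap: 0.0214
ee [ 0.56   -0.2436  0.4189] x [-0.002  0.005 -1.   ] y [ 0.912 -0.41  -0.004] az -24.2 t 14.55 F [ 1.5 -0.3 -0.7] gap 0.0214 j [-0.48  0.18  1.42  0.    1.54 -0.06]
linear [-0.17, 3.58, 14.55] angular [10.79, -0.19, 0.22] dist 15.0
```

```bash
python3 -m crank '[{"linear":[0,1,4],"angular":[3,0,0]},{"linear":[0,2,8],"angular":[6,0,0]},{"linear":[0,3,12],"angular":[9,0,0]},{"linear":[0,3.6,14.5],"angular":[10.8,0,0.2]},{"linear":[0,3.6,14.5],"angular":[10.8,0,0.2]},{"linear":[0,3.6,14.5],"angular":[10.8,0,0.2]},{"linear":[0,3.6,14.5],"angular":[10.8,0,0.2]},{"linear":[0,3.6,14.5],"angular":[10.8,0,0.2]}]'
cat > chk.py <<'E'
import sys
from h import *
n=sys.argv[1]; z=float(sys.argv[2])
snap('wrist','w%s.png'%n);snap('scene','s%s.png'%n);snap('top','t%s.png'%n)
goto([.533,-.391,z],-35); o=r.get_obs()
c=[.533,-.391,.104]; rs=[(c,.0335,(0,0,255)),(c,.029,(0,255,0))]
overlay('w%s.png'%n,'o.png',o,(240,130,440,430),2); rings('w%s.png'%n,'r1.png',(240,130,440,330),2,rs);rings('top0.png','r2.png',(430,205,490,265),5,rs); rings('w1.png','r3.png',(290,155,365,230),4,rs)
C=np.zeros((600,800,3),np.uint8)
for f,x,y in (('o',0,0),('r1',402,0),('r2',402,300),('r3',600,300)):
    a=cv2.imread('pics/%s.png'%f)
    if f=='r1': a=a[:300]
    if f=='r2': a=cv2.resize(a,(196,196))
    if f=='r3': a=cv2.resize(a,(200,200))
    a=a[:600-y,:800-x]; C[y:y+a.shape[0],x:x+a.shape[1]]=a
cv2.imwrite('pics/chk%s.png'%n,C)
E
python3 chk.py A .276
```

```text
time: 15.35
ee_pos: [0.5337, -0.3893, 0.418]
tcp_rot: [0.326, 0.628, 0.328, -0.626]
ft_force: [1.1, 1.0, -0.8]
finger_gap: 0.0214
ee [ 0.5338 -0.3897  0.4185] x [ 0.002  0.003 -1.   ] y [ 0.82  -0.572 -0.   ] az -34.9 t 15.5 F [ 0.3 -0.3 -1.2] gap 0.0219 j [-0.7   0.28  1.3   0.    1.56 -0.09]
linear [14.25, 0.02, 0.2] angular [0.08, -0.18, 0.02] dist 14.3
```

View pics/chkA.png

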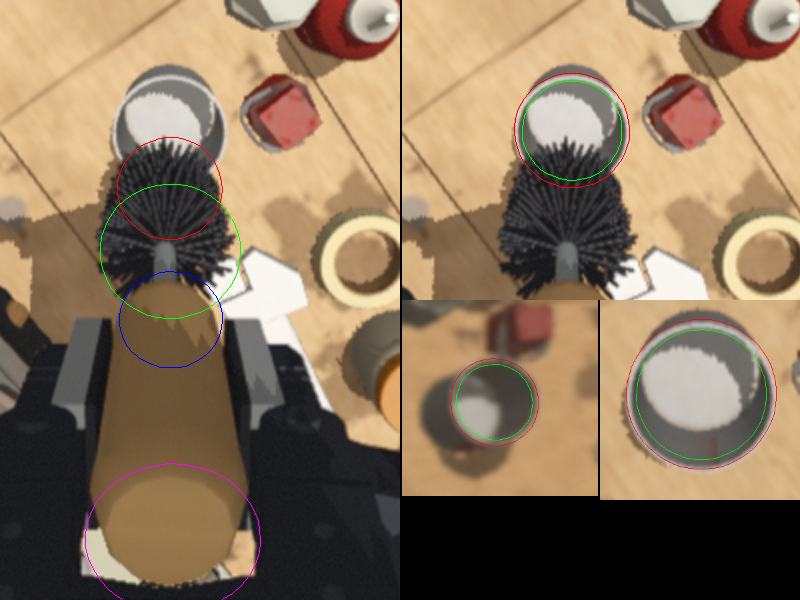

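View pics/sA.png

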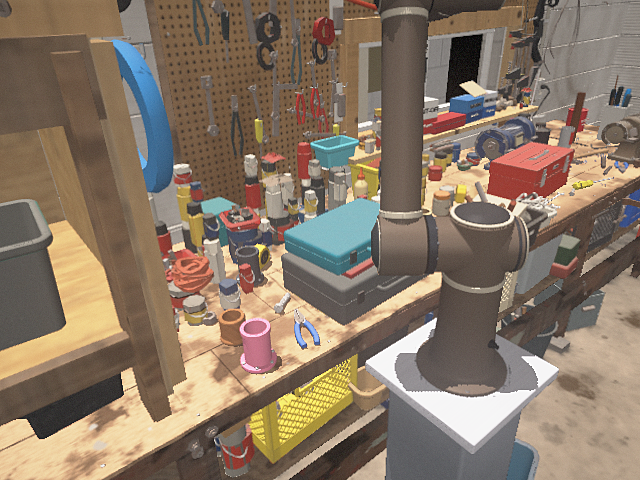

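The tin rings fit in all three views, and the brush is on axis to about 1–2 mm. Descend so the tip is about 20 mm above the rim.

```bash
python3 -m crank '[{"linear":[2.5,0.15,0.2],"angular":[0,-0.2,0]},{"linear":[5.5,0.15,0.2],"angular":[0,-0.2,0]},{"linear":[8.5,0.15,0.2],"angular":[0,-0.2,0]},{"linear":[11,0.15,0.2],"angular":[0,-0.2,0]},{"linear":[12.5,0.15,0.2],"angular":[0,-0.2,0]},{"linear":[13.5,0.15,0.2],"angular":[0,-0.2,0]},{"linear":[14.2,0.15,0.2],"angular":[0,-0.2,0]},{"linear":[14.2,0.15,0.2],"angular":[0,-0.2,0]},{"linear":[14.2,0.15,0.2],"angular":[0,-0.2,0]},{"linear":[14.2,0.15,0.2],"angular":[0,-0.2,0]}]'
python3 chk.py B .276
```

```text
time: 16.5
ee_pos: [0.5347, -0.3923, 0.2782]
tcp_rot: [0.328, 0.627, 0.326, -0.627]
ft_force: [0.3, 0.7, -1.1]
finger_gap: 0.0217
ee [ 0.5344 -0.3921  0.2775] x [ 0.001 -0.001 -1.   ] y [ 0.82  -0.572  0.001] az -34.9 t 16.65 F [ 0.  -0.5 -1.9] gap 0.0215 j [-0.7   0.34  1.49 -0.    1.3  -0.09]
linear [0.15, -0.18, -0.01] angular [0.08, 0.02, -0.07] dist 0.2
```

View pics/chkB.png

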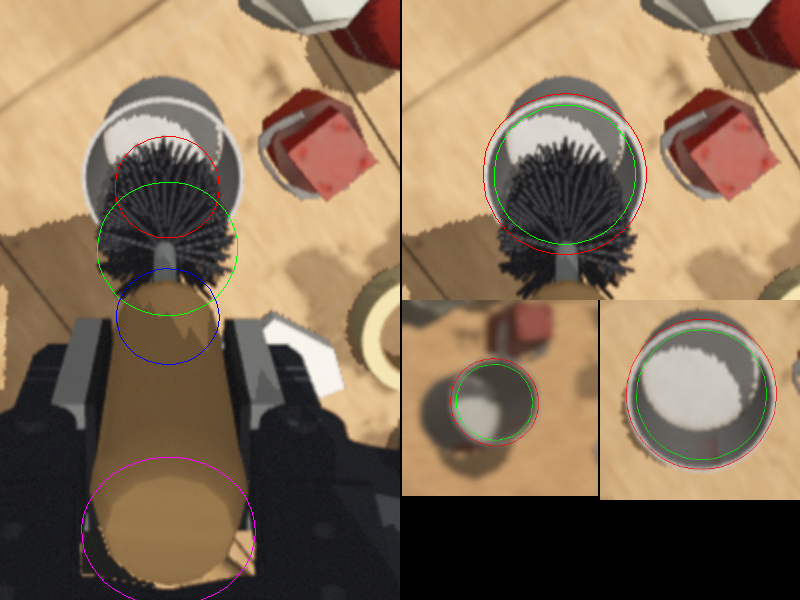

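View pics/tB.png

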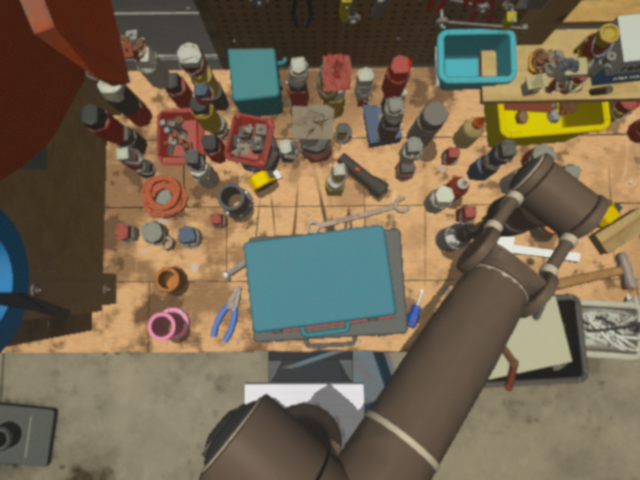

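The tip ring sits on the tin axis about 21 mm above the rim and the brush is straight. I'll hold briefly to settle, then hand in.

```bash
python3 -m crank '[{"linear":[0,0,0],"angular":[0,0,0]},{"linear":[0,0,0],"angular":[0,0,0]},{"linear":[0,0,0],"angular":[0,0,0]},{"linear":[0,0,0],"angular":[0,0,0]},{"linear":[0,0,0],"angular":[0,0,0]},{"linear":[0,0,0],"angular":[0,0,0]}]'
python3 -c "
from h import *
goto([.533,-.391,.276],-35); print(np.abs(r.get_obs()['joint_velocities']).max()); print(r.job_done())"
```

```text
time: 17.25
ee_pos: [0.5344, -0.3921, 0.2774]
tcp_rot: [0.327, 0.627, 0.326, -0.627]
ft_force: [-1.2, 0.7, -1.0]
finger_gap: 0.0216
ee [ 0.5344 -0.3921  0.2774] x [ 0.001 -0.001 -1.   ] y [ 0.82  -0.572  0.001] az -34.9 t 17.25 F [-1.2  0.7 -1. ] gap 0.0216 j [-0.7   0.34  1.49 -0.    1.3  -0.09]
linear [0.14, -0.17, -0.01] angular [0.08, 0.02, -0.07] dist 0.2
0.0023361303754158525
the job is handed in; nothing more can be done
None
```

The job is handed in, at 17.25 s on the robot's clock. The brush came out of its stand and went twice down the dark stub's bore to about 14 mm above the bench. Between strokes the tip came up to about 8 mm below the mouth. I then carried the brush over the cases with the tip at about 0.27 m and am holding it over the tin.

**Last checks:**
- **Position:** the tip is about 1–2 mm off the tin's axis and about 21 mm above the rim, by TCP pose and picture overlay.
- **Hold:** the tool is vertical to within about 0.1°, the finger gap is steady at 21.6 mm on the handle, and the joints are practically still.
- **Contact:** the force readings stayed near zero, about 2 N at most, from the lift to the hand-in, with no sign of touching the bore, cases or tin. In the last pictures the tin and the other things stand where they did.

**Disagreements:** tin and stub positions differed by 2–5 mm between single views, and rings drawn at the chosen positions then fitted all the views compared. The brush overlay showed a sideways offset of 1–2 mm in the grip, up to about 4 mm by the scene camera at the stub; I corrected for 1–1.5 mm. The scene camera could not see the tin at the end, so the final centring rests on the wrist view and the arm's pose.

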